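# Square up the cover boards and hold them in the bundling press

## Robot

A 6-joint arm with a two-finger parallel gripper is mounted at the origin on a cart in front of the work surface, level with it; the furniture and walls round the work are solid. World frame = base frame: x ahead of the robot, y to its left, z up, the work surface at z = 0. Lengths are in mm, angles in rad, forces in N, time in s.
With the tool pointing down it reaches from about 400 to 825 mm from the base axis. Payload 7 kg.
Tool frame: the origin (TCP) lies at the very end of the fingers, on their centre line; the grasp point (between the pads) lies 19 mm behind it; z points along the fingers, y is the direction in which the jaws open and shut (so a half turn about z gives the same grasp; the last joint's range is limited). The gripper opens to 88 mm and grips with 3 to 60 N. Pads are 19 mm wide; open, the fingers measure 130 mm over their backs; the gripper's body (78 mm by 193 mm) begins 47 mm behind the grasp point.
Start: joints at [1.556, 0.359, 0.012, 0, -1.224, -0.288], TCP at [201.29, 644.265, 226.561] pointing down, gripper open.
Joint ranges: [-3.07, 3.07], [-1.43, 2.12], [-1.02, 1.25], [-3.03, 1.67], [-3.05, -0], [-3.03, 3.03]. Speed limits (rad/s): [2.39, 2.39, 3.01, 3.14, 3.14, 3.14].

## Interface

Orientations are given as a unit quaternion [x, y, z, w].
In Python, from plant import bot gives the robot as it stands. Calls block until the motion is done:
- bot.move_ptp(position, orientation): joint-space move of the TCP to a pose.
- bot.line_to(position, velocity=150, ori=None): straight line of the TCP; ori=None keeps the orientation; velocity is the mean speed in mm/s.
- bot.move_joints(angles): joint-space move.
- bot.move_gripper(opening, force=None): finger opening in mm; force is the grip in N (None keeps the last); returns when the fingers have stopped.
- bot.pause(seconds).
- bot.solve_ik(position, orientation): joint angles nearest the present ones, or None.
- bot.read_state(): the state.
- bot.camera(name): name is "scene" or "side" or "wrist"; returns the picture (384x512x3 uint8, red, green, blue); there is no depth.
- bot.get_calibration(name): a dict with "fx", "fy", "cx", "cy" (pixels), "view" (4x4, takes a point from world to camera coordinates); the wrist camera has in their place "T_tool_cam" (4x4, takes a point from camera to tool coordinates, whose origin is the TCP and whose axes are the flange's). Camera axes: x right, y up, looking along -z (the intrinsics and any distortion apply to the point x, -y, -z); pixel columns grow to the right and rows downward; lengths in mm; the calibration is good to about 2 mm. A picture is of the moment at which its call begins: read the wrist's pose just before it. get_calibration takes no time and is no camera call.
A pose or a line that the arm cannot do raises bot.Unreachable and nothing moves.
- bot.close_job(): hands the job in, once; it reports no verdict.
The state is a dict: "t": time; "joint_pos": joint angles; "qvel": joint speeds; "tau": joint torques, N m; "tcp_pos": TCP position; "eef_rot": TCP orientation; "contact_force": force on the tool from outside, world axes, zero at the start; "moment": the same for the moment, N m; "width": finger opening in mm.
Only numpy, scipy, OpenCV 4.12 (cv2) and the standard library are available. Lean on these libraries where they do the work, as an engineer would, in place of code of your own. Each camera call takes 0.05 s, during which the arm holds its last target.

## Task

The four greyboard cover blanks lie crooked in the small hand press. Tap them home against its back and side fences until all their edges are flush, then push the red-gripped spring lever down past the first two clicks to the third (green mark) and no further, as the fourth would dent the boards. Finish while still holding the lever down in the third notch, because it springs back when let go and the tape has yet to be tied round the bundle; do not disturb the things lying around.

Things in the scene. Friction and masses are not known exactly. Their poses are not given: they have to be found in the camera images.
- press: Dark green-grey hand bundling press, fixed to the desk. Origin on the desk, under the centre of a stack that is fully home; x to its back, y to its left, z up. All 'press frame' numbers are mm in this frame. Base plate x -95..119, y -124..56, top at z 12. The work is done from its front (-x) and left (+y), which are open.
- home (a point): Centre, on the aluminium bed, of a stack that is fully home (press frame 0, 0, 28). The bed's top is at z 28 over x -40..50, y -35..27, so a board that is home overhangs it by 10 mm in front and 8 mm at the left: fingertips may go down to z 20 beside the stack there.
- back_fence (a point): Middle of the top edge of the back fence: its face, at press frame x 50, looks to the front and is 73 mm wide; its top is at z 52.
- side_fence (a point): Middle of the top edge of the side fence at the right: its face, at press frame y -35, looks to the left and runs over x -46..54; its top is at z 52.
- head (a point): Top of the press's head (press frame 22, 0, 83), a C-frame arm that reaches forward over the rear half of the stack: x 5..110, y -20..20, z 62..83. Keep the gripper's body above it.
- board1: Lowest of four loose grey-brown board blanks, 100 (its x) x 70 (its y) x 5 mm, 26 g; origin at the centre of its underside. Home: origin over the press origin, 100 mm side along the press's x, edges against both fences. At the start each blank lies up to 20 mm too far to the front and to the left, and up to 0.1 rad askew.
- board2: Second blank from below, same size, origin at the centre of its underside.
- board3: Third blank from below, same size, origin at the centre of its underside.
- board4: Top blank, same size, origin at the centre of its underside; the top of the whole stack of four is at z 48 in the press frame.
- press_lever (a joint): Lever of the press, rad: 0 = up at rest (0.63 above level, pointing to the front), grows as it is pushed down; end stop 0.95. A sprung plunger clicks into notches at 0.22, 0.44, 0.66 (third, green) and 0.88 (fourth, red), with crests at 0.11, 0.33, 0.55, 0.77. A return spring raises it from anywhere when let go; pushing at the grip takes about 2 to 9 N.
- pivot (a point): On the lever's turning axis, which runs along the press's y (press frame x 60, z 72), at the middle of the steel notched disc (radius 50, y -92..-74, top at z 121) beyond the side fence; dots mark its notches (black, black, green, red). The lever drives the foot down 20 mm a radian: it meets the stack at about 0.4 rad and then bears on it through a spring.
- grip (a point): Middle of the red round grip across the lever's end, 20 mm thick, 58 mm long along the press's y (y -150..-92, this point -121), 170 mm from the lever's axis. Press frame: x -77, z 172 at rest; x -110, z 67 in the third notch; x -105, z 30 in the fourth. Press it from above with closed fingers, or take it between the fingers; it moves on an arc.
- foot: The press's rubber-faced sprung foot, 48 x 56 x 7 mm, origin at the centre of its underside; over press frame x -2..46, y -28..28, underside at z 56 with the lever up.
- tape_reel: Wooden reel of white cotton tape, 79 x 126 x 40 mm, bystander.
- bone_folder: Cream bone folder, 23 x 155 x 8 mm, lying, bystander.
- clip_1: Black fold-back clip, 28 x 32 x 43 mm, bystander.

How it is judged:
By the outcome, as a careful person would: the job done as asked, in the order asked, and still so for the second after the job is handed in, while the arm keeps its last pose, push and grip.
It also fails if it takes over 70 s, if anything falls off the work surface, if the arm or the gripper's body presses on something with over 40 N, if the wrist force passes 120 N, or if a joint passes its speed limit or range.

## Working session

There is one attempt and no reset: what is moved stays moved. The work goes in short steps, each a Python script; the robot and the scene stay as the last script left them, time stands still between calls to the robot, and variables do not carry over. Pictures are saved under pics/ and viewed, and the job is handed in when it is done.

```bash
ls; mkdir -p pics
python3 - <<'E'
from plant import bot
import cv2
for n in ["scene","side","wrist"]:
    im=bot.camera(n); cv2.imwrite(f"pics/a_{n}.png",im[:,:,::-1])
    c=bot.get_calibration(n); print(n,c)
s=bot.read_state(); print(s)
E
```

```text
pics
scene {'fx': 374.7408789577881, 'fy': 374.7408789577881, 'cx': 255.43358958194403, 'cy': 195.06046442308013, 'view': array([[ 9.11410773e-01, -4.11496719e-01,  9.23672637e-04,
        -3.81799863e+02],
       [ 2.77534047e-01,  6.16355370e-01,  7.36940236e-01,
        -4.70244447e+02],
       [-3.03817799e-01, -6.71398919e-01,  6.75957274e-01,
        -5.70169447e+02],
       [ 0.00000000e+00,  0.00000000e+00,  0.00000000e+00,
         1.00000000e+00]])}
side {'fx': 427.25934089659114, 'fy': 427.25934089659114, 'cx': 255.71454658840454, 'cy': 191.78202270670178, 'view': array([[-9.99848407e-01,  1.37907264e-02, -1.06291356e-02,
         5.94306787e+02],
       [-1.52667041e-02, -4.00840547e-01,  9.16020624e-01,
         1.23673779e+01],
       [ 8.37200127e-03,  9.16044034e-01,  4.00990321e-01,
        -1.20440516e+03],
       [ 0.00000000e+00,  0.00000000e+00,  0.00000000e+00,
         1.00000000e+00]])}
wrist {'fx': 281.55268719387345, 'fy': 281.55268719387345, 'cx': 255.82676669826668, 'cy': 192.41667343442978, 'T_tool_cam': array([[-4.82474795e-04,  9.58287184e-01,  2.858066
[... 261 characters left out ...]
,
         1.00000000e+00]])}
{'t': 0.15, 'joint_pos': array([ 1.55608619e+00,  3.59222925e-01,  1.12812505e-02, -2.36864951e-04,
       -1.22408572e+00, -2.88115735e-01]), 'qvel': array([ 0.00075279, -0.00335105,  0.00344243,  0.00201758, -0.00017936,
        0.00030464]), 'tau': array([-1.55417620e-03, -5.83274388e+01,  2.93291706e+01,  7.00135097e+00,
        8.82778462e-03, -1.01339774e-04]), 'tcp_pos': array([201.2096415 , 643.93913882, 225.84592977]), 'eef_rot': array([ 9.88552669e-01, -1.50874877e-01, -2.64378151e-05,  6.24969680e-04]), 'contact_force': array([ 0.33015483, -0.0708226 ,  0.15898394]), 'moment': array([-0.01186343,  0.00638434, -0.01805084]), 'width': 87.62604697393155}
```

View pics/a_scene.png

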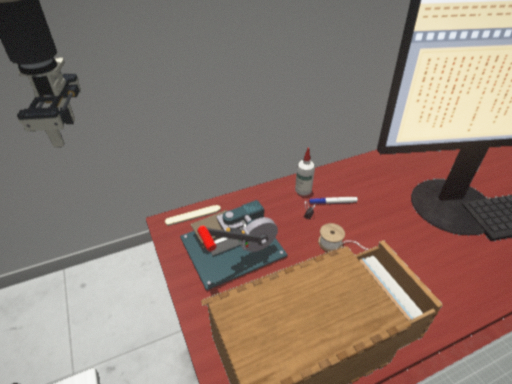

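View pics/a_side.png

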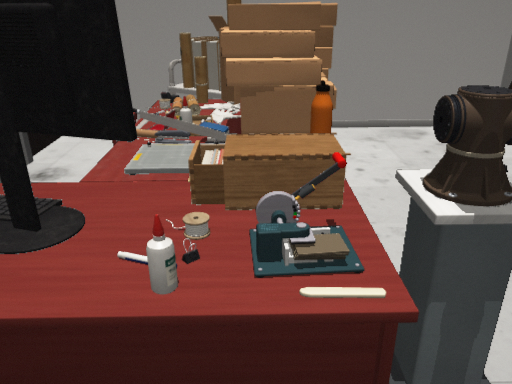

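View pics/a_wrist.png

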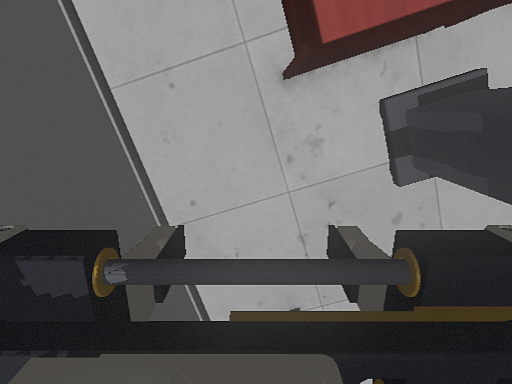

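The scene view shows the press around (235,240), the lever at (205,237), the bone folder at (193,215), the reel at (332,237), and the box in front. The side view shows the press at (303,248) with the lever grip at (340,160). Next I'll get a rough press position from the base-plate corners.

```bash
cat > h.py <<'E'
import numpy as np, cv2
from plant import bot
from scipy.spatial.transform import Rotation as R
def fixed_ray(name,uv):
    c=bot.get_calibration(name); V=c["view"]
    d=np.array([(uv[0]-c["cx"])/c["fx"],-(uv[1]-c["cy"])/c["fy"],-1.])
    Rm=V[:3,:3]; return -Rm.T@V[:3,3], Rm.T@d
def wrist_T(s):
    T=np.eye(4);T[:3,:3]=R.from_quat(s["eef_rot"]).as_matrix();T[:3,3]=s["tcp_pos"]
    return T@bot.get_calibration("wrist")["T_tool_cam"]
def wrist_ray(T,uv):
    c=bot.get_calibration("wrist")
    d=np.array([(uv[0]-c["cx"])/c["fx"],-(uv[1]-c["cy"])/c["fy"],-1.])
    return T[:3,3],T[:3,:3]@d
def onz(ray,z):
    o,d=ray; return o+d*(z-o[2])/d[2]
def proj(M,c,P): # M: world->cam 4x4
    P=np.atleast_2d(P); q=P@M[:3,:3].T+M[:3,3]
    return np.c_[c["cx"]+c["fx"]*q[:,0]/-q[:,2], c["cy"]-c["fy"]*q[:,1]/-q[:,2]]
E
python3 - <<'E'
from h import *
for n,f in (("scene",5),("side",5)):
    im=cv2.imread(f"pics/a_{n}.png")
    x,y,w,h=(150,150,220,150) if n=="scene" else (150,140,260,170)
    cv2.imwrite(f"pics/a_{n}_crop.png",cv2.resize(im[y:y+h,x:x+w],(int(w*3),int(h*3)),interpolation=cv2.INTER_CUBIC))
    print(n,x,y,fixed_ray(n,(256,192))[0])
E
```

```text
scene 150 150 [ 305.25772648 -250.08285147  732.30489709]
side 150 140 [ 604.48878472 1100.0495896   477.94300819]
```

View pics/a_scene_crop.png

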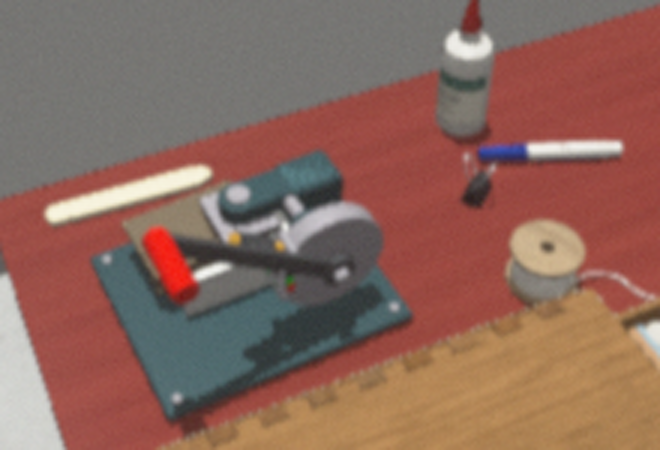

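View pics/a_side_crop.png

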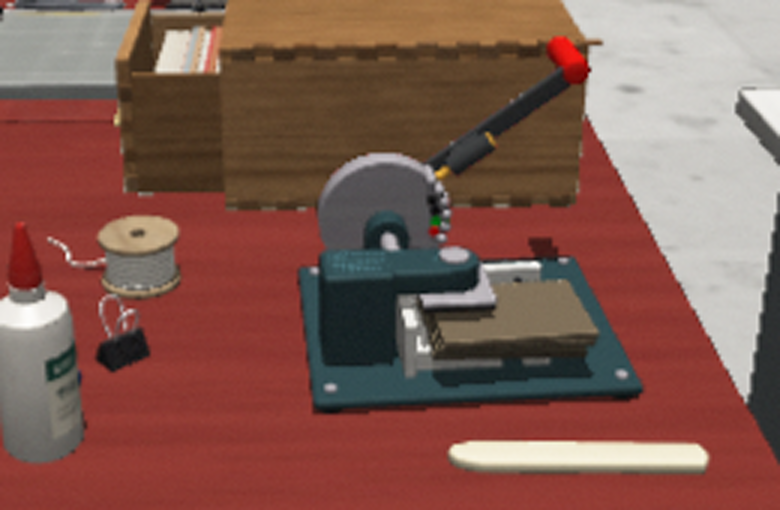

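Run:
```python
from h import *
S={"FL":(181.3,237.3),"FR":(207.3,286.5),"BR":(287,255.5)}
D={"FL":(363.3,269.3),"BL":(255,274.3),"FR":(341,226.7),"BR":(250.7,228.7)}
for k,v in S.items(): print("scene",k,onz(fixed_ray("scene",v),12).round(1))
for k,v in D.items(): print("side",k,onz(fixed_ray("side",v),12).round(1))
# box: top-left edge corners seen from scene: (205,300) front/left top; seen side
def tri(a,b):
    (o1,d1),(o2,d2)=fixed_ray("scene",a),fixed_ray("side",b)
    A=np.c_[d1,-d2];t=np.linalg.lstsq(A,o2-o1,rcond=None)[0]
    return (o1+d1*t[0]+o2+d2*t[1])/2, np.linalg.norm(o1+d1*t[0]-o2-d2*t[1])
print("grip",tri((205.5,238.5),(150+568/3,140+60/3)))
print("boxside bottom px", onz(fixed_ray("side",(150+228/3,140+208/3)),0),onz(fixed_ray("side",(150+575/3,140+205/3)),0))
print("box top right corner",onz(fixed_ray("side",(150+590/3,140+42/3)),0), )
```

```text
scene FL [392.8 398.2  12. ]
scene FR [405.4 232.9  12. ]
scene BR [609.6 236.9  12. ]
side FL [394.1 413.4  12. ]
side BL [601.5 423.9  12. ]
side FR [403.  241.7  12. ]
side BR [609.  244.3  12. ]
grip (array([416.03429376, 233.30395434, 170.15690767]), np.float64(0.21216762963111577))
boxside bottom px [671.9337119  117.11989294   0.        ] [376.83446806 121.80963974   0.        ]
box top right corner [ 274.39619114 -306.79072836    0.        ]
```

```bash
cat >> h.py <<'E'
def q_down(psi): return np.array([np.cos(psi/2),np.sin(psi/2),0,0])
E
python3 - <<'E'
from h import *
print(R.from_quat(q_down(0.5)).as_matrix().round(2))
for psi in (np.pi/2,-np.pi/2,np.pi,0):
    for p in ([470,330,240],[420,355,30],[480,410,30],[385,235,80],[420,235,200]):
        q=bot.solve_ik(p,q_down(psi+.04)); print(round(psi,2),p,None if q is None else np.round(q,2))
E
```

```text
[[ 0.88  0.48  0.  ]
 [ 0.48 -0.88  0.  ]
 [ 0.    0.   -1.  ]]
1.57 [470, 330, 240] [ 0.95  0.19 -0.19  0.   -1.19  2.23]
1.57 [420, 355, 30] [ 1.06  0.36 -0.5   0.   -0.71  2.12]
1.57 [480, 410, 30] [ 1.02  0.47 -0.31  0.   -0.79  2.17]
1.57 [385, 235, 80] [ 0.99  0.15 -0.66  0.   -0.76  2.19]
1.57 [420, 235, 200] [ 0.92  0.06 -0.44  0.   -1.07  2.26]
-1.57 [470, 330, 240] [ 0.95  0.19 -0.19  0.   -1.19 -0.91]
-1.57 [420, 355, 30] [ 1.06  0.36 -0.5   0.   -0.71 -1.02]
-1.57 [480, 410, 30] [ 1.02  0.47 -0.31  0.   -0.79 -0.98]
-1.57 [385, 235, 80] [ 0.99  0.15 -0.66  0.   -0.76 -0.95]
-1.57 [420, 235, 200] [ 0.92  0.06 -0.44  0.   -1.07 -0.88]
3.14 [470, 330, 240] [ 0.95  0.19 -0.19  0.   -1.19 -2.48]
3.14 [420, 355, 30] [ 1.06  0.36 -0.5  -0.   -0.71 -2.59]
3.14 [480, 410, 30] [ 1.02  0.47 -0.31  0.   -0.79 -2.55]
3.14 [385, 235, 80] [ 0.99  0.15 -0.66 -0.   -0.76 -2.52]
3.14 [420, 235, 200] [ 0.92  0.06 -0.44  0.   -1.07 -2.45]
0 [470, 330, 240] [ 0.95  0.19 -0.19  0.   -1.19  0.66]
0 [420, 355, 30] [ 1.06  0.36 -0.5   0.   -0.71  0.55]
0 [480, 410, 30] [ 1.02  0.47 -0.31  0.   -0.79  0.6 ]
0 [385, 235, 80] [ 0.99  0.15 -0.66  0.   -0.76  0.62]
0 [420, 235, 200] [ 0.92  0.06 -0.44  0.   -1.07  0.69]
```

Run:
```python
from h import *
bot.move_ptp([480,320,260],q_down(np.pi/2+.04))
s=bot.read_state(); im=bot.camera("wrist"); cv2.imwrite("pics/b.png",im[:,:,::-1]); np.save("b_T.npy",wrist_T(s))
print(s["t"],s["tcp_pos"],s["joint_pos"].round(2))
```

```text
2.325 [479.87848603 320.26711367 259.94756047] [ 0.93  0.18 -0.16 -0.   -1.23  2.25]
```

View pics/b.png

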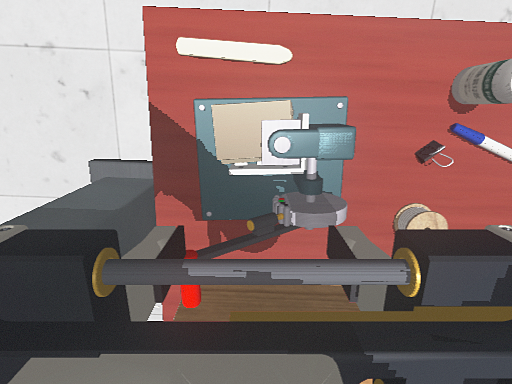

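The wrist view shows the base-plate corners at about (194,98), (348,97) and (202,221), with the boards at (250,130), askew and to the front-left. I'll zoom in for exact corners.

Run:
```python
from h import *
im=cv2.imread("pics/b.png")
cv2.imwrite("pics/b_crop.png",cv2.resize(im[85:235,185:365],None,fx=4.4,fy=4,interpolation=cv2.INTER_CUBIC)[:600])
```

```text
(no output)
```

View pics/b_crop.png

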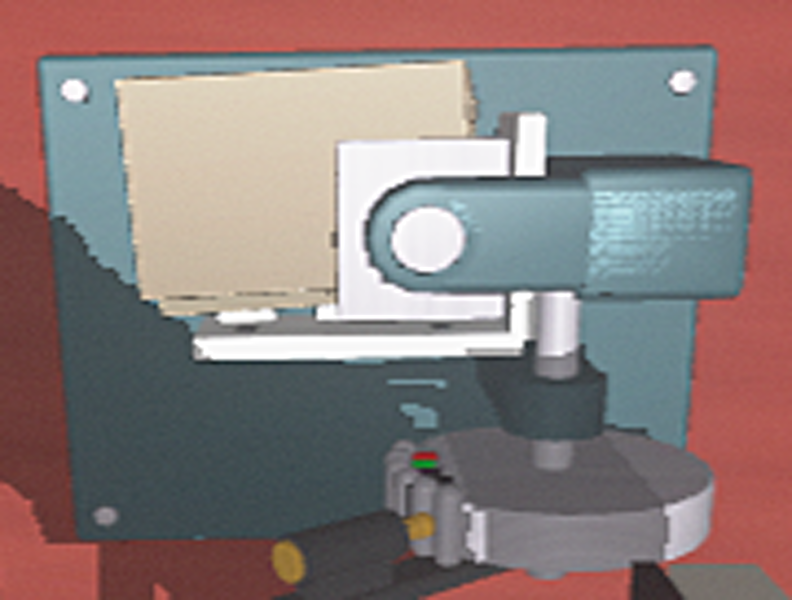

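Run:
```python
from h import *
T=np.load("b_T.npy")
px=lambda a:(185+a[0]/4.4-.4,85+a[1]/4-.4)
c={k:onz(wrist_ray(T,px(v)),12) for k,v in dict(FL=(40,58),BL=(715,47),FR=(77,540)).items()}
for k in c: print(k,c[k].round(1))
# fit: press coords FL(-95,56) BL(119,56) FR(-95,-124)
A=np.array([(-95,56),(119,56),(-95,-124)],float);B=np.array([c[k][:2] for k in("FL","BL","FR")])
a=A-A.mean(0);b=B-B.mean(0)
th=np.arctan2((a[:,0]*b[:,1]-a[:,1]*b[:,0]).sum(),(a*b).sum())
Rm=np.array([[np.cos(th),-np.sin(th)],[np.sin(th),np.cos(th)]])
t=B.mean(0)-Rm@A.mean(0); print("yaw",th,"o",t,(B-(A@Rm.T+t)).round(1))
pf=lambda w:(Rm.T@(w[:2]-t)).round(1)
for n,v,z in (("back fence top",(517,116),52),("sidefence front",(197,338),52),("sidefence2",(480,337),52),
  ("b4 FL",(117,83),48),("b4 BL",(463,62),48),("b4 FR",(140,298),48),("b3?FR",(165,316),43),("headplug",(428,238),83),("head front",(368,235),83),("bolt FL",(75,92),13),("bolt BL",(683,82),13)):
    print(n,pf(onz(wrist_ray(T,px(v)),z)))
np.savez("press.npz",th=th,t=t)
# check in fixed views & grip
c1=bot.get_calibration("scene");c2=bot.get_calibration("side")
for P in ((-95,56,12),(-95,-124,12),(119,-124,12),(119,56,12),(-77,-121,172)):
    w=np.r_[Rm@np.array(P[:2])+t,P[2]]; print(P,proj(c1["view"],c1,w).round(1),proj(c2["view"],c2,w).round(1))
```

```text
FL [391.9 404.5  12. ]
BL [601.2 416.3  12. ]
FR [400.7 227.5  12. ]
yaw 0.054802625461908575 o [488.00076985 354.74147859] [[ 1.9 -0.9]
 [-2.6 -0.8]
 [ 0.7  1.8]]
back fence top [49.4 34.4]
sidefence front [-44.6 -34.8]
sidefence2 [ 40.5 -35.8]
b4 FL [-64.3  46.1]
b4 BL [34.2 50.8]
b4 FR [-61.6 -21.9]
b3?FR [-55. -29.]
headplug [21.7  0.8]
head front [5.6 1.9]
bolt FL [-82.9  43.7]
bolt BL [107.  44.]
(-95, 56, 12) [[179.5 235.7]] [[364.4 266.9]]
(-95, -124, 12) [[206.  289.9]] [[341.  223.4]]
(119, -124, 12) [[288.4 254.8]] [[248.7 227.3]]
(119, 56, 12) [[254.3 208.5]] [[253.8 272.3]]
(-77, -121, 172) [[206.8 238.9]] [[338.2 158.6]]
```

```bash
cat >> h.py <<'E'
import os
if os.path.exists("press.npz"):
    _p=np.load("press.npz"); TH=float(_p["th"]); T0=_p["t"]
    RP=np.array([[np.cos(TH),-np.sin(TH)],[np.sin(TH),np.cos(TH)]]); Q=q_down(np.pi/2+TH)
    def w(x,y,z): return np.r_[RP@np.array([x,y])+T0,z]
    def pf(p): return np.r_[RP.T@(np.asarray(p)[:2]-T0),p[2]]
    def fp(s): f=s["contact_force"]; return np.r_[RP.T@f[:2],f[2]]
    def push(start,end,axis,step=1.0,fmax=6,v=40):
        """step from start to end (press frame), stop when |f along axis| > fmax over baseline"""
        start=np.array(start,float);end=np.array(end,float);d=end-start;L=np.linalg.norm(d);d/=L
        f0=fp(bot.read_state()); log=[]
        for k in np.arange(step,L+1e-6,step):
            bot.line_to(w(*(start+d*k)),velocity=v); s=bot.read_state()
            f=fp(s)-f0; log.append((round(k,1),pf(s["tcp_pos"]).round(1).tolist(),f.round(1).tolist()))
            if abs(f[axis])>fmax: break
        return log
E
python3 - <<'E'
from h import *
bot.move_gripper(0,force=20)
bot.move_ptp(w(-115,4,200),Q)
bot.line_to(w(-115,4,24),velocity=150)
s=bot.read_state(); print(s["t"],pf(s["tcp_pos"]),fp(s),s["width"])
bot.line_to(w(-98,4,24),velocity=60)
for l in push((-98,4,24),(-76,4,24),0,step=2,fmax=5): print(l)
s=bot.read_state();print(s["t"]); im=bot.camera("wrist"); cv2.imwrite("pics/c.png",im[:,:,::-1])
cv2.imwrite("pics/c2.png",bot.camera("side")[:,:,::-1])
E
```

```text
5.7 [-114.57456003    4.43034899   24.66697194] [-0.55125947  0.31144563  0.55684688] 0.4982177030680337
(np.float64(2.0), [-96.0, 3.9, 24.0], [1.2, 0.7, -1.1])
(np.float64(4.0), [-94.0, 4.1, 24.0], [0.8, 0.6, -0.7])
(np.float64(6.0), [-91.9, 4.0, 24.0], [0.8, -0.2, -1.4])
(np.float64(8.0), [-89.9, 4.0, 24.0], [0.1, -0.2, -0.8])
(np.float64(10.0), [-87.9, 4.0, 24.0], [1.3, 0.2, -0.4])
(np.float64(12.0), [-85.9, 4.0, 24.0], [0.5, 0.8, -0.5])
(np.float64(14.0), [-83.9, 4.0, 24.0], [1.2, 0.3, -0.9])
(np.float64(16.0), [-81.9, 4.0, 24.0], [1.1, 1.9, -0.4])
(np.float64(18.0), [-79.9, 4.0, 24.0], [0.5, 1.0, 0.1])
(np.float64(20.0), [-77.9, 4.0, 24.0], [-0.1, 0.8, -2.5])
(np.float64(22.0), [-75.9, 4.0, 24.0], [0.7, 0.3, -0.1])
8.8833
```

View pics/c.png

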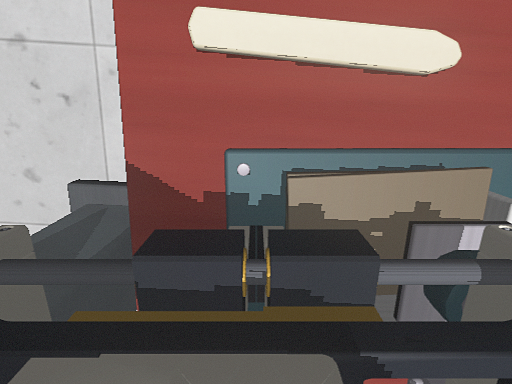

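View pics/c2.png

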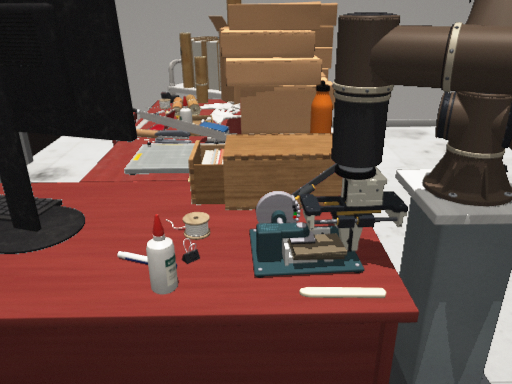

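Run:
```python
from h import *
im=cv2.imread("pics/c2.png")
cv2.imwrite("pics/c2z.png",cv2.resize(im[160:290,240:400],None,fx=4.5,fy=4.5,interpolation=cv2.INTER_CUBIC))
```

```text
(no output)
```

View pics/c2z.png

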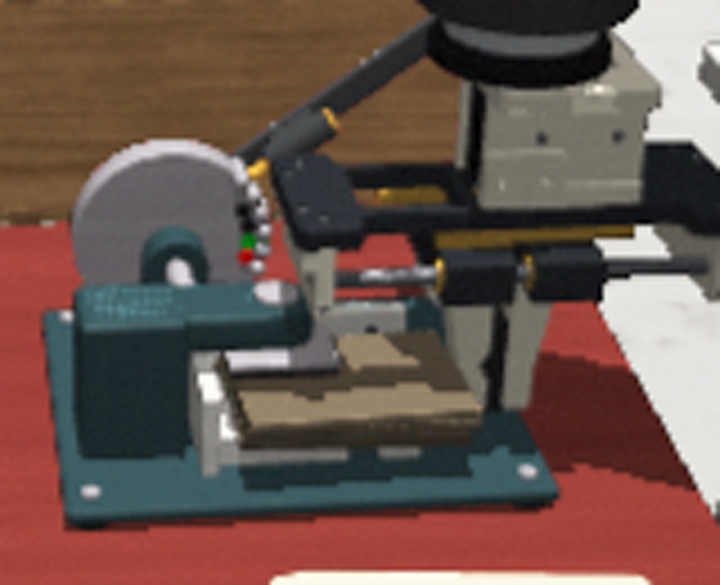

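The fingers taper on their backs, so I'll push with their flat side faces instead. For the front push the jaws will lie along y, offset left to clear the lever.

Run:
```python
from h import *
QF=q_down(TH)
bot.line_to(w(-115,20,30),velocity=150)
bot.line_to(w(-115,38,120),velocity=200)
bot.move_ptp(w(-115,38,110),QF)
bot.move_gripper(76)
bot.line_to(w(-90,38,24),velocity=150)
s=bot.read_state(); print(s["t"],pf(s["tcp_pos"]),fp(s),s["width"])
bot.line_to(w(-72,38,24),velocity=60)
for l in push((-72,38,24),(-61,38,24),0,step=1,fmax=5): print(l)
s=bot.read_state();print(s["t"]); im=bot.camera("wrist"); cv2.imwrite("pics/d.png",im[:,:,::-1])
im=bot.camera("side")[:,:,::-1]; cv2.imwrite("pics/d2.png",im)
cv2.imwrite("pics/d2z.png",cv2.resize(im[160:290,240:400],None,fx=4.5,fy=4.5,interpolation=cv2.INTER_CUBIC))
```

```text
13.475 [-89.80860475  38.29682828  24.43469552] [ 0.22636068 -0.02102954 -0.20954487] 76.40734855617856
(np.float64(1.0), [-71.1, 37.9, 24.0], [-0.1, -0.3, 1.8])
(np.float64(2.0), [-70.1, 37.9, 23.9], [-0.9, 1.0, 1.1])
(np.float64(3.0), [-69.1, 37.9, 24.0], [0.4, -0.7, 1.6])
(np.float64(4.0), [-67.9, 38.0, 24.0], [-0.8, -0.9, 1.6])
(np.float64(5.0), [-66.9, 38.0, 24.0], [-0.2, 0.1, 1.1])
(np.float64(6.0), [-66.0, 38.0, 24.0], [-0.5, -0.3, -0.1])
(np.float64(7.0), [-65.0, 37.9, 24.0], [-1.4, -0.5, 1.2])
(np.float64(8.0), [-64.0, 38.0, 24.0], [-0.7, -0.3, 0.9])
(np.float64(9.0), [-62.9, 38.1, 24.0], [-2.2, -0.5, 0.6])
(np.float64(10.0), [-62.4, 37.9, 23.9], [-5.6, 0.5, 3.4])
16.425
```

View pics/d.png

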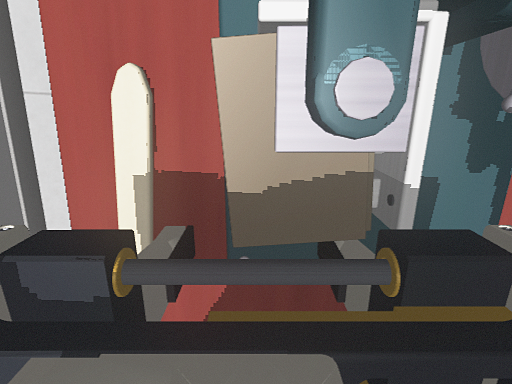

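View pics/d2z.png

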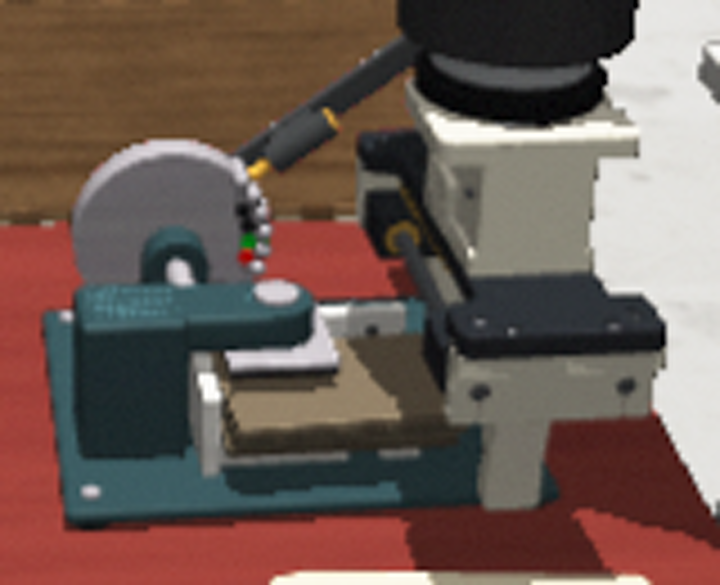

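Run:
```python
from h import *
bot.line_to(w(-85,45,26),velocity=150)
bot.line_to(w(-85,70,110),velocity=250)
bot.move_ptp(w(-8,95,110),Q)
bot.move_gripper(44)
bot.line_to(w(-8,80,26),velocity=200)
bot.line_to(w(-8,66,25),velocity=100)
s=bot.read_state(); print(s["t"],pf(s["tcp_pos"]),fp(s),s["width"])
for l in push((-8,66,25),(-8,44,25),1,step=1.5,fmax=5): print(l)
s=bot.read_state();print(s["t"]); im=bot.camera("wrist"); cv2.imwrite("pics/e.png",im[:,:,::-1])
im=bot.camera("side")[:,:,::-1]; cv2.imwrite("pics/e2.png",im)
cv2.imwrite("pics/e2z.png",cv2.resize(im[160:290,240:400],None,fx=4.5,fy=4.5,interpolation=cv2.INTER_CUBIC))
```

```text
20.425 [-7.47930692 66.27037605 26.45402521] [0.83429878 0.52528784 0.71907895] 44.01768160040459
(np.float64(1.5), [-7.8, 64.9, 25.5], [0.2, -0.4, -0.0])
(np.float64(3.0), [-8.0, 63.1, 25.0], [-1.4, 0.3, -0.2])
(np.float64(4.5), [-8.1, 61.3, 24.9], [0.5, 0.0, 0.2])
(np.float64(6.0), [-8.1, 59.8, 24.9], [-1.4, -0.9, -1.1])
(np.float64(7.5), [-8.1, 58.3, 25.0], [-1.0, -0.0, -0.9])
(np.float64(9.0), [-8.0, 56.9, 25.0], [-1.1, -0.4, -0.7])
(np.float64(10.5), [-8.0, 55.4, 25.0], [-0.7, -0.6, -0.8])
(np.float64(12.0), [-8.0, 53.9, 25.0], [-1.3, -0.6, 0.2])
(np.float64(13.5), [-8.0, 52.4, 25.0], [-1.3, 0.4, -0.2])
(np.float64(15.0), [-7.9, 51.0, 25.1], [-0.7, 0.3, -1.4])
(np.float64(16.5), [-7.9, 49.5, 25.1], [0.6, 0.4, -1.0])
(np.float64(18.0), [-7.8, 48.3, 25.2], [0.1, 1.1, -2.1])
(np.float64(19.5), [-7.8, 48.2, 25.4], [-0.8, 7.1, -0.4])
23.675
```

View pics/e.png

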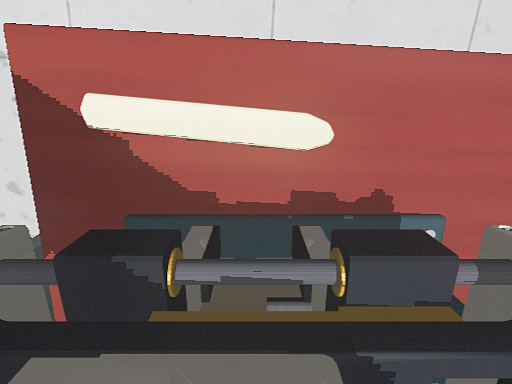

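View pics/e2z.png

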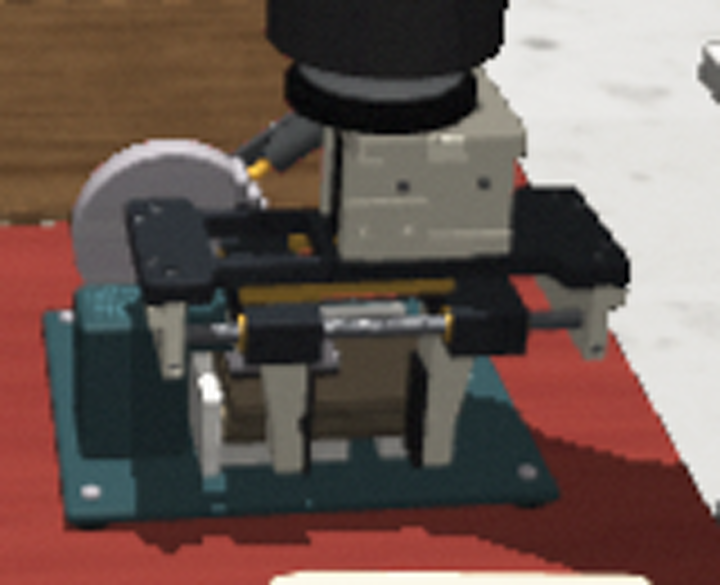

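Run:
```python
from h import *
QF=q_down(TH)
bot.line_to(w(-8,60,26),velocity=200)
bot.line_to(w(-30,75,110),velocity=300)
bot.move_ptp(w(-85,40,110),QF)
bot.move_gripper(76)
bot.line_to(w(-80,40,24),velocity=250)
bot.line_to(w(-68,40,24),velocity=80)
s=bot.read_state(); print(s["t"],pf(s["tcp_pos"]),fp(s),s["width"])
for l in push((-68,40,24),(-58,40,24),0,step=1,fmax=8): print(l)
s=bot.read_state();print(s["t"])
bot.line_to(w(-70,40,26),velocity=150)
s=bot.read_state();im=bot.camera("wrist"); cv2.imwrite("pics/f.png",im[:,:,::-1]); np.save("f_T.npy",wrist_T(s))
```

```text
27.45 [-66.91980835  40.786233    25.3712386 ] [ 0.00441989 -0.6733283  -0.83986522] 75.60194581233834
(np.float64(1.0), [-67.0, 40.1, 24.3], [0.0, 1.3, 0.5])
(np.float64(2.0), [-66.0, 40.0, 24.0], [-0.0, 1.3, 0.6])
(np.float64(3.0), [-65.0, 40.0, 24.0], [0.5, 1.1, 1.5])
(np.float64(4.0), [-63.9, 40.0, 24.0], [-0.6, 0.2, 1.0])
(np.float64(5.0), [-62.9, 40.0, 24.0], [-0.2, 0.4, 0.3])
(np.float64(6.0), [-62.0, 39.9, 24.0], [-0.2, -0.5, 1.3])
(np.float64(7.0), [-61.7, 39.9, 24.0], [-5.3, 1.3, 4.0])
(np.float64(8.0), [-61.6, 39.8, 24.0], [-10.3, 3.0, 7.1])
29.45
```

View pics/f.png

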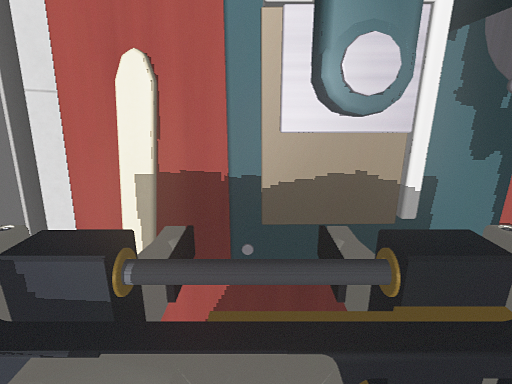

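Run:
```python
from h import *
im=cv2.imread("pics/f.png")
cv2.imwrite("pics/fz.png",cv2.resize(im[100:240,240:440],None,fx=4,fy=4,interpolation=cv2.INTER_NEAREST))
```

```text
(no output)
```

View pics/fz.png

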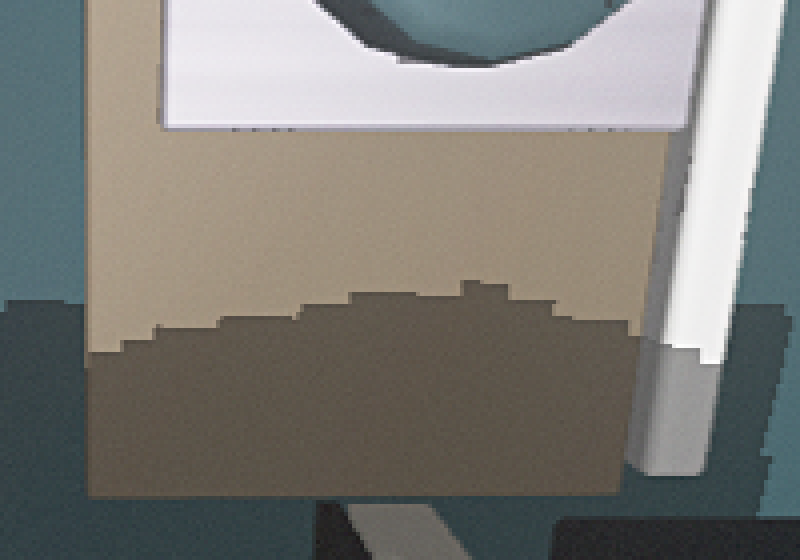

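Run:
```python
from h import *
T=np.load("f_T.npy")
for n,p,z in (("FL",(262,223.9),48),("FR",(395.2,223.9),48),("leftedge far",(261.3,140),48),("right far",(406.4,133),48),("fence top front",(400.3,217.5),52),("fence top front far",(416,132),52),("fence wall at board level far",(406.5,133),48),("foot FL",(280.5,132),56),("foot FR",(410.5,132),56)):
    print(n,pf(onz(wrist_ray(T,p),z)).round(1))
```

```text
FL [-50.2  35.6  48. ]
FR [-50.2 -33.9  48. ]
leftedge far [-6.9 36.2 48. ]
right far [ -3.6 -32.6  48. ]
fence top front [-45.  -33.8  52. ]
fence top front far [ -2.9 -34.8  52. ]
fence wall at board level far [ -3.6 -32.6  48. ]
foot FL [-2.6 27.9 56. ]
foot FR [ -2.5 -30.1  56. ]
```

Run:
```python
from h import *
bot.line_to(w(-80,50,40),velocity=250)
bot.line_to(w(-70,75,110),velocity=300)
bot.move_ptp(w(-8,75,100),Q)
bot.move_gripper(54)
bot.line_to(w(-8,62,26),velocity=250)
bot.line_to(w(-8,52,25),velocity=80)
s=bot.read_state(); print(s["t"],pf(s["tcp_pos"]),fp(s),s["width"])
for l in push((-8,52,25),(-8,42,25),1,step=1,fmax=10): print(l)
s=bot.read_state();print(s["t"])
bot.line_to(w(-8,58,26),velocity=150)
bot.line_to(w(-40,58,100),velocity=300)
bot.move_ptp(w(-120,-25,95),Q)
s=bot.read_state();im=bot.camera("wrist"); cv2.imwrite("pics/g.png",im[:,:,::-1]); np.save("g_T.npy",wrist_T(s)); print(s["t"],pf(s["tcp_pos"]))
im=bot.camera("side")[:,:,::-1]; cv2.imwrite("pics/g2.png",im)
cv2.imwrite("pics/g2z.png",cv2.resize(im[160:290,240:400],None,fx=4.5,fy=4.5,interpolation=cv2.INTER_CUBIC))
```

```text
33.225 [-7.36486433 52.3997982  26.65948544] [0.63530858 0.27534533 1.24347886] 54.01541019343174
(np.float64(1.0), [-7.8, 51.3, 25.5], [-1.5, 0.1, -1.7])
(np.float64(2.0), [-8.0, 50.0, 25.0], [-0.4, 0.1, -1.8])
(np.float64(3.0), [-8.0, 49.0, 24.9], [-1.5, -0.3, -1.5])
(np.float64(4.0), [-7.9, 48.3, 25.1], [-0.9, 0.9, -1.7])
(np.float64(5.0), [-7.9, 48.2, 25.3], [-2.8, 5.7, -1.2])
(np.float64(6.0), [-7.9, 48.2, 25.4], [-3.6, 7.1, -1.2])
(np.float64(7.0), [-7.9, 48.2, 25.6], [-5.8, 10.3, -1.5])
34.975
36.175 [-120.46567711  -26.22591237   94.43289882]
```

View pics/g.png

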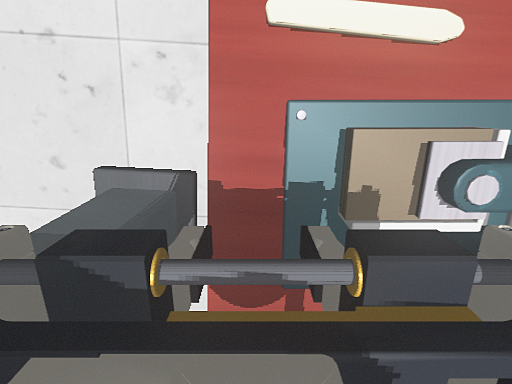

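View pics/g2z.png

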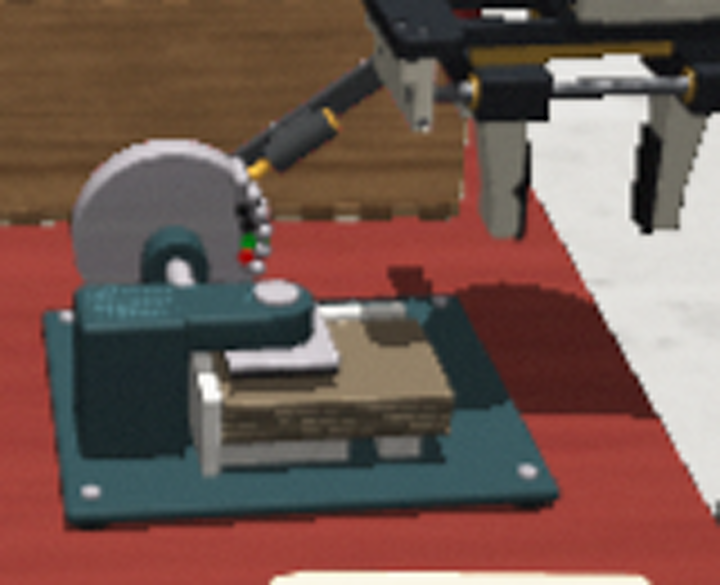

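Run:
```python
from h import *
im=cv2.imread("pics/g.png")
cv2.imwrite("pics/gz.png",cv2.resize(im[110:240,325:475],None,fx=5,fy=4.6,interpolation=cv2.INTER_NEAREST))
im=cv2.imread("pics/g2.png")
cv2.imwrite("pics/g2zz.png",cv2.resize(im[225:270,275:350],None,fx=10,fy=10,interpolation=cv2.INTER_NEAREST))
```

```text
(no output)
```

View pics/gz.png

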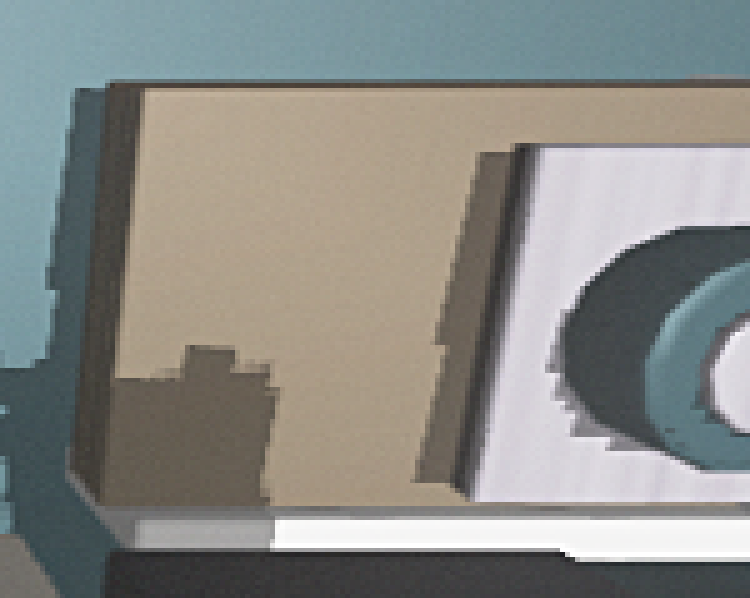

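View pics/g2zz.png

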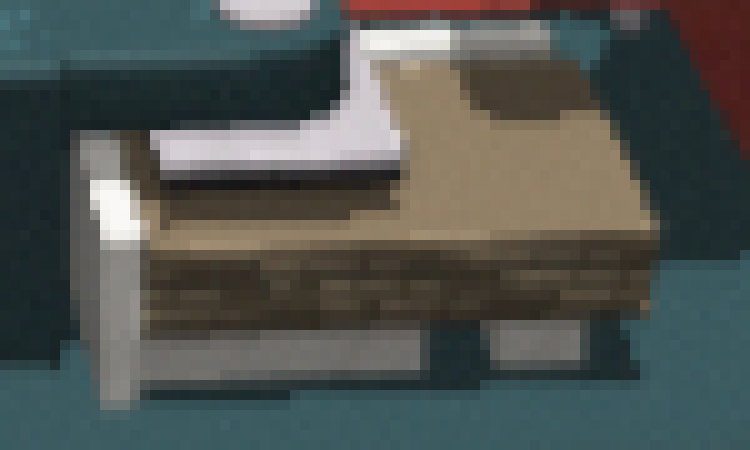

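Run:
```python
from h import *
T=np.load("g_T.npy"); c=bot.get_calibration("wrist"); M=np.linalg.inv(T)
print(pf(T[:3,3]))
for P in ((-50,35,48),(-50,35,28),(-50,-35,48),(-50,-35,28),(-46,-35,52),(-2,28,56),(-2,-28,56)):
    q=proj(M,c,w(*P))[0]; print(P,q.round(1),((q-[325,110])*[5,4.6]).round(0))
```

```text
[-120.04926676   50.36470097  251.97367756]
(-50, 35, 48) [354.7 129.9] [148.  91.]
(-50, 35, 28) [346.1 127.9] [105.  82.]
(-50, -35, 48) [345.7 221.4] [103. 513.]
(-50, -35, 28) [338.5 212.3] [ 67. 471.]
(-46, -35, 52) [352.5 223.4] [137. 522.]
(-2, 28, 56) [427.2 141.1] [511. 143.]
(-2, -28, 56) [414.1 216.8] [445. 491.]
```

Both sets of edges sit flush, and repeat pushes stopped at the same hard positions. The front-edge corners land within about 1 mm of their predicted home pixels. Next is the lever.

```bash
cat >> h.py <<'E'
def gp(a,dz=10.): al=.63-a; return w(60-170*np.cos(al),-121,72+170*np.sin(al)+dz)
E
python3 - <<'E'
from h import *
bot.line_to(w(-110,-40,205),velocity=300)
bot.move_gripper(0,force=30)
bot.line_to(gp(0,25),velocity=250)
s=bot.read_state(); f0=fp(s); print(s["t"],pf(s["tcp_pos"]),f0,s["width"])
bot.line_to(gp(0,12),velocity=80)
for a in np.r_[0:0.641:0.04]:
    bot.line_to(gp(a),velocity=60); s=bot.read_state(); p=pf(s["tcp_pos"])
    print(round(a,2),p.round(1),"a_est",round(.63-np.arcsin((p[2]-82)/170),3),(fp(s)-f0).round(1))
print(s["t"])
s=bot.read_state();im=bot.camera("wrist"); cv2.imwrite("pics/k.png",im[:,:,::-1]); np.save("k_T.npy",wrist_T(s))
im=bot.camera("side")[:,:,::-1]; cv2.imwrite("pics/k2.png",im)
cv2.imwrite("pics/k2z.png",cv2.resize(im[160:290,240:400],None,fx=4.5,fy=4.5,interpolation=cv2.INTER_CUBIC))
im=bot.camera("scene")[:,:,::-1]
cv2.imwrite("pics/k3z.png",cv2.resize(im[170:300,160:320],None,fx=4.5,fy=4.5,interpolation=cv2.INTER_CUBIC))
E
```

```text
38.3083 [ -77.06366285 -121.68695738  197.21140238] [ 0.54077962  0.37418555 -0.06132102] 0.19107873173127207
0.0 [ -77.2 -120.5  182.5] a_est -0.002 [-0.1 -0.1  0.8]
0.04 [ -81.2 -120.7  177.1] a_est 0.037 [-1.6 -0.1  5.7]
0.08 [ -85.2 -121.   170.9] a_est 0.079 [-4.3  1.   4.3]
0.12 [ -88.7 -121.4  164.9] a_est 0.121 [-3.9 -0.8  3.9]
0.16 [ -91.3 -121.   158.9] a_est 0.161 [-0.4 -0.4 -0.2]
0.2 [ -94.7 -121.2  152.5] a_est 0.202 [-0.6 -0.5  0.5]
0.24 [ -96.8 -120.6  146.9] a_est 0.238 [ 0.  -0.2  3.8]
0.28 [ -99.8 -121.   140.3] a_est 0.28 [-2.3  0.1  3.2]
0.32 [-102.2 -121.3  133.8] a_est 0.32 [-3.2  0.5  5.2]
0.36 [-103.7 -121.1  127.3] a_est 0.36 [-0.  -1.3 -0.2]
0.4 [-105.5 -121.1  120.6] a_est 0.401 [-1.1 -0.2 -0.1]
0.44 [-106.3 -120.3  114.4] a_est 0.438 [1.4 0.9 3.7]
0.48 [-108.  -120.8  107.6] a_est 0.479 [-1.2  1.2  4.3]
0.52 [-109.2 -121.1  100.7] a_est 0.52 [-3.8  1.2  5.7]
0.56 [-109.9 -121.4   93.9] a_est 0.56 [-4.   0.5  5.5]
0.6 [-110.2 -121.5   87.1] a_est 0.6 [-3.3 -1.3  5. ]
0.64 [-109.9 -121.1   80.4] a_est 0.64 [ 0.6 -0.3  0.6]
43.1333
```

View pics/k.png

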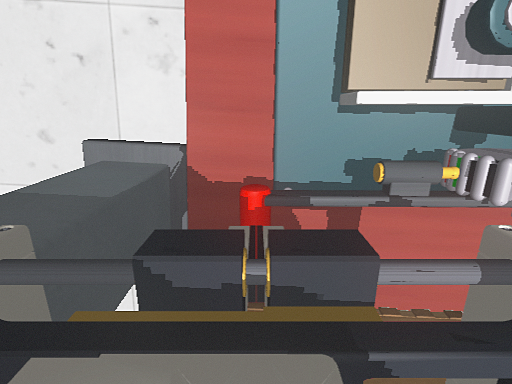

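View pics/k2z.png

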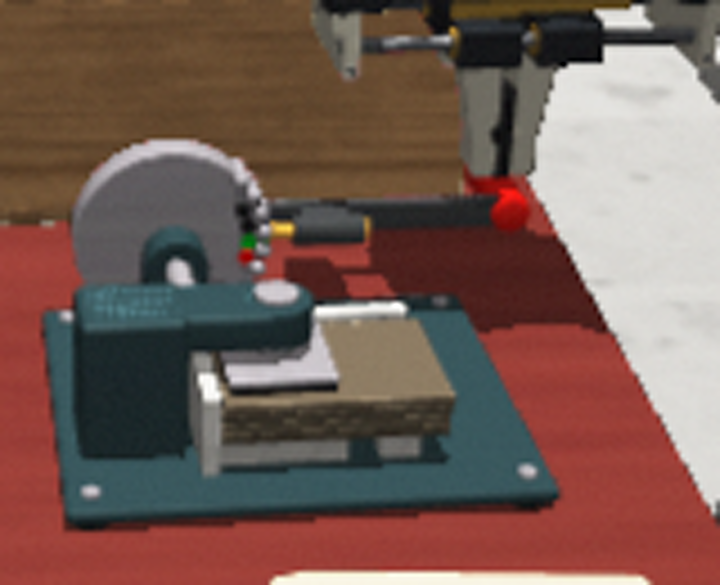

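View pics/k3z.png

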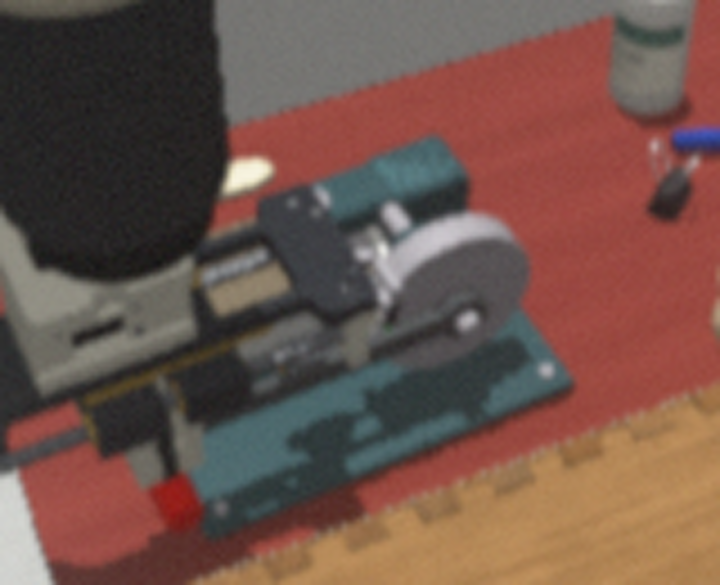

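The lever is level, its plunger is at the green mark, and the contact force is near zero just before the notch. That matches the pattern at the earlier notches. I'll seat it exactly at 0.66.

Run:
```python
from h import *
for a in (0.65,0.66):
    bot.line_to(gp(a),velocity=30); bot.pause(.3); s=bot.read_state(); p=pf(s["tcp_pos"])
    print(a,p.round(1),"a_est",round(.63-np.arcsin((p[2]-82)/170),3),fp(s).round(1))
F=[]
for i in range(10): bot.pause(.1);F.append(fp(bot.read_state()))
print(np.mean(F,0).round(2),bot.read_state()["t"])
im=bot.camera("side")[:,:,::-1]; cv2.imwrite("pics/m2.png",im)
cv2.imwrite("pics/m2z.png",cv2.resize(im[175:275,250:370],None,fx=6,fy=6,interpolation=cv2.INTER_CUBIC))
s=bot.read_state();im=bot.camera("wrist"); cv2.imwrite("pics/m.png",im[:,:,::-1]); np.save("m_T.npy",wrist_T(s))
cv2.imwrite("pics/mz.png",cv2.resize(im[:,:,::-1][0:230,260:512],None,fx=3,fy=2.6,interpolation=cv2.INTER_CUBIC))
```

```text
0.65 [-109.9 -121.    78.6] a_est 0.65 [ 0.5 -0.4  1.2]
0.66 [-109.9 -120.9   77. ] a_est 0.659 [-0.6 -0.4  5.2]
[-1.6  -0.42  5.12] 45.3833
```

View pics/m2z.png

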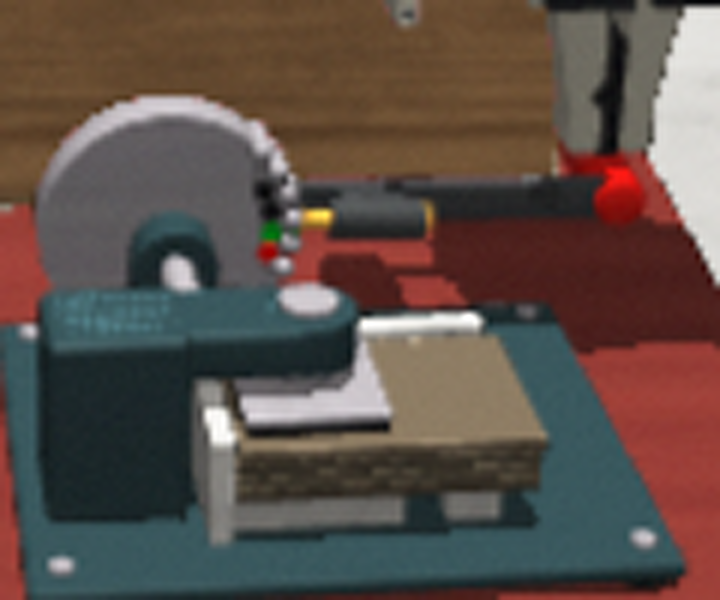

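View pics/mz.png

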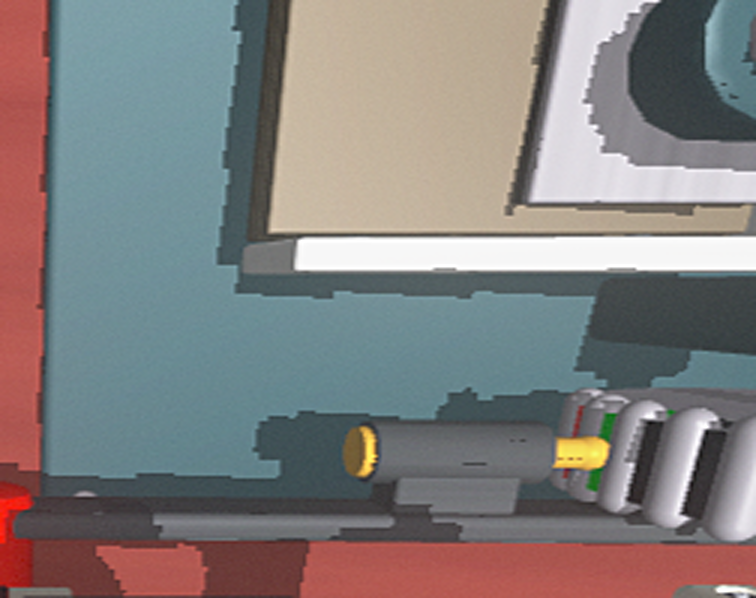

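The plunger sits in the green notch, the foot bears on the stack, and the boards lie along the side fence. The push holds steady at about 5 N at 0.66 rad, so I'm handing in.

```bash
python3 -c "
from plant import bot
bot.close_job()"
```

```text
the job is handed in; nothing more can be done
```

I tapped the four boards home against both fences and pushed the lever down to the third (green) notch. I handed the job in with the closed fingers still holding it there, at about 45.4 s on the robot's clock.

- **Boards:** I pushed twice from the front and twice from the left with the flat sides of the fingers. A first push from the front did nothing useful because the finger backs are tapered. The two left pushes stopped hard at the same place (within 0.1 mm), and the second front push stopped hard too. In the pictures taken after the final side push, the board edges were within about 1 mm of home and the stack looked flush.
- **Weaker check:** before that final push, the top board measured about 1 to 2 mm off the side fence. Afterwards I estimated a gap of only about 0.3 mm, which is finer than the 2 mm camera calibration can really confirm. The last picture shows the boards lying along the fence.
- **Lever:** the estimated angle was 0.659 rad, with a steady push of about 5 N. The plunger is at the green mark and the foot is down on the stack. The lever was never commanded past 0.66, so it did not go near the fourth notch.
- **Surroundings:** the bone folder, clip and reel looked untouched where they showed in the pictures; I made no separate measurement of them.

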